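# Ring for the stallholder and point out the arched tile and the round brooch

## Robot

A 6-joint arm with a two-finger parallel gripper is mounted at the origin on the work surface. World frame = base frame: x ahead of the robot, y to its left, z up, the work surface at z = 0. Lengths are in m, angles in degrees, forces in N, time in s.
With the tool pointing down it reaches from about 0.275 to 0.725 m from the base axis. Payload 15.9 kg.
Tool frame: the origin (TCP) lies on the centre line of the jaws, within the pads' length; the fingertips stand 22 mm ahead of it and the grasp point (between the pads) lies 3 mm ahead of it; z points along the fingers, y is the direction in which the jaws open and shut (so a half turn about z gives the same grasp; the last joint's range is limited). The gripper opens to 85 mm and grips with 20 to 120 N. Pads are 22 mm wide; open, the fingers measure 114 mm over their backs; the gripper's body (76 mm by 85 mm) begins 54 mm behind the grasp point. The pads swing forward as they close: fully open they stand 13 mm farther back than shut.
Start: joints at [65.374, 12.198, -1.971, 75.831, 0, 90], TCP at [0.208, 0.455, 0.253] pointing down, gripper open.
Joint ranges: [-170.91, 170.91], [-42.67, 98.43], [-65.05, 77.54], [-120.47, 116.71], [-90, 82.35], [-180, 180]. Speed limits (degrees/s): [108.29, 108.29, 136.94, 147.25, 180, 180].

## Interface

Orientations are given as [roll, pitch, yaw] about the fixed x, y, z axes, in that order (R = Rz(yaw) Ry(pitch) Rx(roll)).
In Python, from workcell import bot gives the robot as it stands.
- The arm moves only by the tool apply_moves, never from a script. Its argument "commands" is a list of rows, each a list of 7 numbers: the finger opening in mm, from 0 to 85.4, then the shift along the tool's x, y, z in mm, then the turn, a rotation vector about the tool's x, y, z in degrees. In form: [[fingers, dx, dy, dz, rx, ry, rz], ...]. A call has exactly 10 rows; each row is the pose to reach, as a shift and turn from the pose commanded when the call began, along the tool's axes at that moment; what a row does not reach only later rows make up. A row lasts 1/8 s, in which the tool goes at most 62.5 mm and 10.7 degrees, less where a joint would pass 70% of its speed; a pose out of reach is approached as far as the arm can. A call with a gripper value outside its range is refused whole. The fingers move at their own pace and stop on an object; the grip force is fixed at half the most. Time passes only in rows, so rows that repeat a pose let the fingers close, or fill a call up. It gives the time, the measured TCP pose, the force and the opening at its end, in the units of the state.
- bot.get_obs(): the state, without advancing time (a new reading comes with each control period).
- bot.camera(name): name is "scene" or "top" or "wrist"; returns the picture (420x560x3 uint8, red, green, blue); there is no depth.
- bot.calibration(name): a dict with "K" (3x3 intrinsics, pixels), "position" and "attitude" of the camera in the world. Camera axes: x right, y up, looking along -z (the intrinsics and any distortion apply to the point x, -y, -z); pixel columns grow to the right and rows downward; lengths in m; the calibration is good to about 2 mm. A picture is of the moment at which its call begins: read the wrist's pose just before it. calibration takes no time and is no camera call; for the wrist camera it gives the pose at the moment of the call.
- bot.sign_off(): hands the job in, once; it reports no verdict.
Trained networks look in the newest picture that a camera, given by its name, has taken for a name from the list of things; names that differ only in an ending like _2 or _b are one class to them, and where a whole thing is asked for, a point or a joint stands for the part that bears it (a point fixed in the world has none). Each returns a list of dicts, best first, with "conf" (0 to 1); they miss things now and then, are a little off and sometimes report something else, mostly with a low value. They report only what shows in the picture. A call takes as long as a camera call.
- bot.search_frame(camera, label): "rect" ([left, top, width, height] in pixels, round what is visible of it).
- bot.silhouettes(camera, label): "region" (420x560 bool, what is visible of it) and "rect" ([left, top, width, height] in pixels, round what is visible of it).
- bot.tip_of(camera, label): "pixel" ([column, row] in pixels: a listed point, or the origin of a listed thing).
The state is a dict: "time": time; "joints": joint angles; "joint_vel": joint speeds; "joint_torque": joint torques, N m; "ee_pos": TCP position; "tcp_rot": TCP orientation; "force": force on the tool from outside, world axes, zero at the start; "ft_torque": the same for the moment, N m; "opening": finger opening in m.
Only numpy, scipy, OpenCV 4.12 (cv2) and the standard library are available. Lean on these libraries where they do the work, as an engineer would, in place of code of your own. Each camera call takes 0.05 s, during which the arm holds its last target.

## Task

A customer wants the round-topped slate tile and the round copper brooch: call the stallholder by pressing the counter bell's plunger right down with the fingertips and letting it up again, then point out first the arched tile and then the round brooch, each time keeping the fingertips still a couple of centimetres above its middle for at least two seconds without touching it. Finish still pointing at the round brooch. Touch nothing but the bell, pick nothing up or shift it, and carry the fingertips well above the other tiles and brooches so that you do not seem to point at them.

Things in the scene. Friction and masses are not known exactly. Their poses are not given: they have to be found in the camera images.
- plunger (a joint): Plunger of the counter bell: 0 at rest, grows to 0.006 m when pressed right down; a spring pushes back with about 1.6 N at rest and 4 N fully down. The bell rings at 4 mm and more.
- bell_top (a point): Centre of the top face of the bell's brass plunger cap (22 mm across), 62 mm above the trestle at rest; the cap stands 17 mm above a steel dome 74 mm across on a dark wooden foot 84 mm across. The bell is fixed to the trestle, at its left or right side.
- bell: The counter bell's foot and dome. Origin: centre of its underside, z up.
- arch_top (a point): Top of the arch of the round-topped slate tile, middle of its 8 mm thickness; z up; 142 mm above the trestle.
- tile_arch: The arched tile: dark slate 60 mm wide, 8 mm thick, with a half-round top, its top 97 mm above its origin, white circles on it, held upright in a small steel spring clip on the rail. Origin: centre of the clip's underside, on top of the rail, 45 mm above the trestle; z up, y along the tile's width, x the way the white-painted face looks (away from the robot). Fixed in its clip. 
- tile_square: Flat-topped slate tile 70 mm wide and 65 mm high, its top 77 mm above its origin, held upright in a small steel spring clip on the rail. Origin: centre of the clip's underside, on top of the rail, 45 mm above the trestle; z up, y along the tile's width, x the way the white-painted face looks (away from the robot). Fixed in its clip. 
- tile_tall: Narrow flat-topped slate tile 45 mm wide and 100 mm high, its top 112 mm above its origin, held upright in a small steel spring clip on the rail. Origin: centre of the clip's underside, on top of the rail, 45 mm above the trestle; z up, y along the tile's width, x the way the white-painted face looks (away from the robot). Fixed in its clip. 
- tile_gable: Slate tile 60 mm wide with a pointed top like a house gable, its point 101 mm above its origin, held upright in a small steel spring clip on the rail. Origin: centre of the clip's underside, on top of the rail, 45 mm above the trestle; z up, y along the tile's width, x the way the white-painted face looks (away from the robot). Fixed in its clip. 
- rail: Grey-painted front rail 500 mm long (y), 30 mm thick and 45 mm high on the side of the goods away from the robot, carrying the four tiles 120 mm apart in any order. Origin: centre of its underside. Fixed.
- brooch_top (a point): Centre of the top face of the round copper brooch, 35 mm above the trestle; z up.
- brooch_round: The round copper brooch, a disc 52 mm across and 5 mm thick with a small boss, on a square walnut display block (64 x 64 mm, 30 mm high with its cream pad). Origin: centre of the block's underside, z up; the copper's top is 35 mm above it. Loose, about 0.15 kg. 
- brooch_bar: A narrow bar-shaped copper brooch with rounded ends, 50 x 14 mm, on a square walnut display block (64 x 64 mm, 30 mm high with its cream pad). Origin: centre of the block's underside, z up; the copper's top is 35 mm above it. Loose, about 0.15 kg. 
- brooch_square: A square copper brooch, 42 x 42 mm, on a square walnut display block (64 x 64 mm, 30 mm high with its cream pad). Origin: centre of the block's underside, z up; the copper's top is 35 mm above it. Loose, about 0.15 kg. 
- thimble_stand: Walnut stand of two round tiers with steel thimbles, 76 mm across, 87 mm high. Origin: centre of its underside. Loose, bystander in the row of brooches.
- music_box: Closed rosewood music box 124 x 94 mm, 59 mm high, brass plate on the lid. Origin: centre of its underside. Loose, bystander at the side opposite the bell.
- mug: Pottery mug with blue glaze, 80 mm across, 92 mm high, handle on its +y side. Origin: centre of its underside. Loose, bystander.
- bowl: Earthenware bowl 110 mm across, 45 mm high. Origin: centre of its underside. Loose, bystander.

How it is judged (in metres and radians):
On the way, in this order (a step that is already met when the one before it is completed fails the run):
1. the bell is rung: plunger pressed at least 4 mm (value of joint plunger above 0.004 m), for 0.05 s.
2. the bell's plunger is let up again (value of joint plunger below 0.001 m), for 0.1 s.
3. pointing just above the top of the arched tile, without contact, for 1.5 s (horizontal distance between the grasp point and arch_top below 0.025 m and z of the grasp point in the frame of arch_top between 0.005 and 0.08 m and contact force between the fingers and anything else below 0.3 N), for 1.5 s.
4. pointing just above the round brooch, without contact, for 1.5 s (horizontal distance between the grasp point and brooch_top below 0.025 m and z of the grasp point in the frame of brooch_top between 0.005 and 0.08 m and contact force between the fingers and anything else below 0.3 N), for 1.5 s.
At the end, for the whole second after the job is handed in: The grasp point is still within 25 mm horizontally of the round brooch's centre and 5 to 80 mm above its top (fingertips just above it), the fingers touch nothing, the bell's plunger is up, and every loose thing rests within 6 mm of where it started (all of step 4 and value of joint plunger below 0.001 m and distance of each of brooch_round, brooch_bar, brooch_square, thimble_stand, music_box, mug, bowl from where it was at the start of the episode below 0.006 m and linear speed of each of brooch_round, brooch_bar, brooch_square, thimble_stand, music_box, mug, bowl below 0.02 m/s).
It fails at once if the robot touches a tile, the rail, a brooch or a bystander (over 0.5 N) (contact force between any of the fingers, the arm and tile_arch above 0.5 N or contact force between any of the fingers, the arm and tile_square above 0.5 N or contact force between any of the fingers, the arm and tile_tall above 0.5 N or contact force between any of the fingers, the arm and tile_gable above 0.5 N or contact force between any of the fingers, the arm and rail above 0.5 N or contact force between any of the fingers, the arm and brooch_round above 0.5 N or contact force between any of the fingers, the arm and brooch_bar above 0.5 N or contact force between any of the fingers, the arm and brooch_square above 0.5 N or contact force between any of the fingers, the arm and thimble_stand above 0.5 N or contact force between any of the fingers, the arm and music_box above 0.5 N or contact force between any of the fingers, the arm and mug above 0.5 N or contact force between any of the fingers, the arm and bowl above 0.5 N).
It fails at once if a loose thing is lifted or pushed more than 10 mm (distance of any of brooch_round, brooch_bar, brooch_square, thimble_stand, music_box, mug, bowl from where it was at the start of the episode above 0.01 m).
It fails at once if the fingers point at another tile or brooch: grasp point within 25 mm of its middle and less than 65 mm above its top ((horizontal distance between the grasp point and tile_square below 0.025 m and z of the grasp point in the frame of tile_square below 0.142 m) or (horizontal distance between the grasp point and tile_tall below 0.025 m and z of the grasp point in the frame of tile_tall below 0.177 m) or (horizontal distance between the grasp point and tile_gable below 0.025 m and z of the grasp point in the frame of tile_gable below 0.166 m) or (horizontal distance between the grasp point and brooch_bar below 0.025 m and z of the grasp point in the frame of brooch_bar below 0.1 m) or (horizontal distance between the grasp point and brooch_square below 0.025 m and z of the grasp point in the frame of brooch_square below 0.1 m)).
It also fails if it takes over 59 s, if anything falls off the work surface, if the arm or the gripper's body presses on something with over 40 N, if the wrist force passes 120 N, or if a joint passes its speed limit or range.

## Working session

There is one attempt and no reset: what is moved stays moved. The work goes in short steps, Python scripts to look and compute and a tool call to move; the robot and the scene stay as the last step left them, time stands still between calls to the robot, and variables do not carry over. Pictures are saved under pics/ and viewed, and the job is handed in when it is done.

Besides the shell and the picture viewer there is one more tool, called as a command line: name --pt "numbers of a row" for each row, then --argument value for the rest. apply_moves: Moves the arm, as the interface text tells. Its arguments: {"type":"object","properties":{"commands":{"type":"array"}},"required":["commands"]}

```bash
mkdir -p pics
cat > h.py <<'E'
import numpy as np,cv2
from workcell import bot
E
python3 - <<'E'
from h import *
o=bot.get_obs();print(o)
for c in ["scene","top"]:
    im=bot.camera(c);cv2.imwrite(f"pics/{c}0.png",im[:,:,::-1])
    k=bot.calibration(c);print(c,k)
    for l in ["bell_top","arch_top","brooch_top","tile_arch","tile_square","tile_tall","tile_gable","brooch_round","brooch_bar","brooch_square","thimble_stand","music_box","mug","bowl","rail"]:
        print(l,[(np.round(d["pixel"],1).tolist(),round(d["conf"],2)) for d in bot.tip_of(c,l)][:3])
E
```

```text
{'time': 0.0, 'joints': array([ 6.53752878e+01,  1.22242589e+01, -2.00761584e+00,  7.58328391e+01,
        1.28612453e-04,  9.00024709e+01]), 'joint_vel': array([ 0.00882552, -0.08123283, -0.01432297,  0.03221863, -0.00187685,
       -0.02343857]), 'joint_torque': array([-4.41155891e-03, -6.86160064e+01,  4.87120485e+01,  1.73588708e-02,
       -3.95467141e-04,  2.44229119e-05]), 'ee_pos': array([0.20820169, 0.4542358 , 0.25282523]), 'tcp_rot': array([-1.79935286e+02, -1.25821546e-04,  1.55372817e+02]), 'force': array([-0.64081873, -0.82191667, -1.3402447 ]), 'ft_torque': array([ 0.03016953,  0.03071658, -0.02420087]), 'opening': 0.0854757186162348}
scene {'K': array([[447.20397968,   0.        , 276.912305  ],
       [  0.        , 447.20397968, 206.51801893],
       [  0.        ,   0.        ,   1.        ]]), 'position': array([1.25396993, 0.11053203, 0.88165525]), 'attitude': array([42.63840993, -0.14187201, 97.78659202])}
bell_top [([416.6, 226.3], 0.63)]
arch_top [([240.2, 209.7], 0.7)]
brooch_top [([208.7, 196.6], 0.77), ([110.2, 258.9], 0.2)]
tile_arch [([237.3, 236.2], 0.79
[... 745 characters left out ...]
863e+01])}
bell_top [([147.2, 219.7], 0.52), ([137.4, 211.9], 0.48)]
arch_top [([318.4, 194.0], 0.75), ([137.0, 212.5], 0.2)]
brooch_top [([356.9, 262.4], 0.85)]
tile_arch [([317.6, 209.2], 0.65)]
tile_square [([143.1, 217.2], 0.71), ([367.0, 216.6], 0.59), ([441.4, 191.2], 0.31)]
tile_tall [([217.8, 185.7], 0.87)]
tile_gable [([267.4, 193.4], 0.78)]
brooch_round [([351.0, 263.4], 0.87)]
brooch_bar [([257.6, 251.6], 0.77)]
brooch_square [([205.7, 254.5], 0.86)]
thimble_stand [([307.7, 252.4], 0.92)]
music_box [([416.1, 275.1], 0.75)]
mug [([134.9, 168.7], 0.88)]
bowl [([441.7, 191.1], 0.97), ([349.9, 263.4], 0.52)]
rail [([293.6, 206.2], 0.96), ([350.7, 264.6], 0.35), ([416.2, 277.6], 0.31)]
```

View pics/scene0.png

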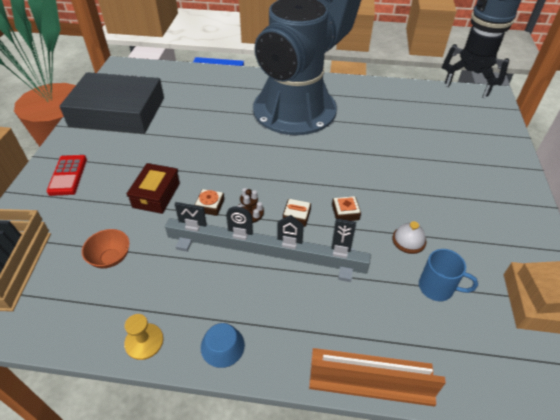

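View pics/top0.png

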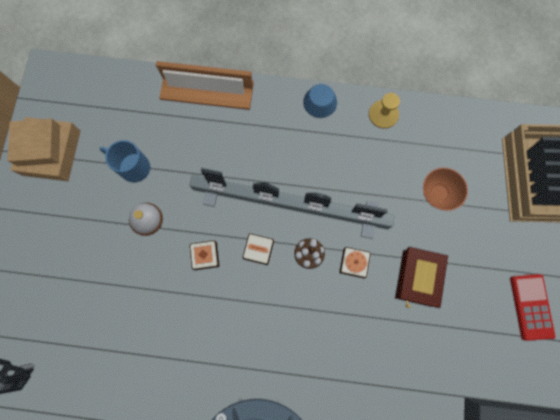

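```bash
cat >> h.py <<'E'
from scipy.spatial.transform import Rotation as R
def ray(c,px):
    k=bot.calibration(c);K=k["K"]
    v=np.linalg.solve(K,[px[0],px[1],1]);v=np.array([v[0],-v[1],-v[2]])
    d=R.from_euler("xyz",k["attitude"],degrees=True).as_matrix()@v
    return np.array(k["position"]),d/np.linalg.norm(d)
def tri(obs):
    A=np.zeros((3,3));b=np.zeros(3);rs=[ray(*o) for o in obs]
    for p,d in rs:
        M=np.eye(3)-np.outer(d,d);A+=M;b+=M@p
    x=np.linalg.solve(A,b);return x,[np.linalg.norm((np.eye(3)-np.outer(d,d))@(x-p)) for p,d in rs]
def plane(c,px,z):
    p,d=ray(c,px);return p+d*(z-p[2])/d[2]
E
python3 - <<'E'
from h import *
D=dict(bell_top=[(416.6,226.3),(147.2,219.7)],bell_top_b=[(416.6,226.3),(137.4,211.9)],arch_top=[(240.2,209.7),(318.4,194)],brooch_top=[(208.7,196.6),(356.9,262.4)],tile_arch=[(237.3,236.2),(317.6,209.2)],tile_square=[(191.4,225.4),(367,216.6)],tile_tall=[(340.8,252.9),(217.8,185.7)],tile_gable=[(288.5,243.9),(267.4,193.4)],brooch_round=[(209.2,207.1),(351,263.4)],brooch_bar=[(294.1,217.1),(257.6,251.6)],brooch_square=[(348.3,209.4),(205.7,254.5)],thimble=[(249.6,215.8),(307.7,252.4)],music=[(151.4,192.2),(416.1,275.1)],mug=[(435.5,285.9),(134.9,168.7)],bowl=[(112.7,254.1),(441.7,191.1)],rail=[(264,249.3),(293.6,206.2)])
for n,(s,t) in D.items():
    x,e=tri([("scene",s),("top",t)]);print(n,x.round(4),np.round(e,4))
E
```

```text
bell_top [0.5092 0.3428 0.0408] [0.0135 0.0135]
bell_top_b [0.5218 0.35   0.0594] [0.0013 0.0013]
arch_top [ 0.5955 -0.0629  0.137 ] [0.0019 0.0019]
brooch_top [ 0.4692 -0.1771  0.0332] [0.0013 0.0013]
tile_arch [ 0.5871 -0.0748  0.0295] [0.0013 0.0013]
tile_square [ 0.5799 -0.1914  0.0431] [0.0002 0.0002]
tile_tall [0.6127 0.1746 0.0417] [0.0007 0.0007]
tile_gable [0.6069 0.0516 0.0467] [0.0001 0.0001]
brooch_round [ 0.4706 -0.1748 -0.0066] [0.0037 0.0037]
brooch_bar [ 0.4716  0.0559 -0.0093] [0.0041 0.0041]
brooch_square [0.4461 0.1868 0.0123] [0.0047 0.0047]
thimble [ 0.4843 -0.0643 -0.0089] [0.0013 0.0013]
music [ 0.46   -0.3309  0.0169] [0.0072 0.0072]
mug [ 0.6433  0.3998 -0.0031] [0.0001 0.0001]
bowl [ 0.6715 -0.3696  0.0167] [0.0057 0.0057]
rail [ 0.5942 -0.0124 -0.0022] [0.0027 0.0027]
```

```bash
cat >> h.py <<'E'
def togo(t):
    o=bot.get_obs();M=R.from_euler("xyz",o["tcp_rot"],degrees=True).as_matrix()
    print("t",round(o["time"],2),"pos",o["ee_pos"].round(4),"rot",o["tcp_rot"].round(2),"j",o["joints"].round(1),"F",o["force"].round(2),"open",round(o["opening"],4))
    print("togo mm",(M.T@(np.array(t)-o["ee_pos"])*1000).round(1))
E
python3 - <<'E'
from h import *
print(plane("top",(137.2,212.2),.062),plane("scene",(416.6,226.3),.062),plane("top",(318.4,194),.142),plane("scene",(240.2,209.7),.142),plane("top",(356.9,262.4),.035),plane("scene",(208.7,196.6),.035))
togo([.521,.350,.14])
im=cv2.imread("pics/top0.png");cv2.imwrite("pics/b0.png",cv2.resize(im[180:250,100:200],None,fx=6,fy=6))
im=cv2.imread("pics/scene0.png");cv2.imwrite("pics/b1.png",cv2.resize(im[180:260,170:300],None,fx=6,fy=6))
E
```

```text
[0.52058413 0.34793393 0.062     ] [0.52366284 0.35057959 0.062     ] [ 0.59442567 -0.06448511  0.142     ] [ 0.59979817 -0.05981824  0.142     ] [ 0.46926087 -0.17809569  0.035     ] [ 0.47088047 -0.1752172   0.035     ]
t 1.6 pos [0.2083 0.4545 0.2533] rot [-180.      0.    155.37] j [65.4 12.2 -2.  75.8 -0.  90. ] F [-0.69  0.24  0.25] open 0.0853
togo mm [-327.8   35.3  113.3]
```

View pics/b0.png

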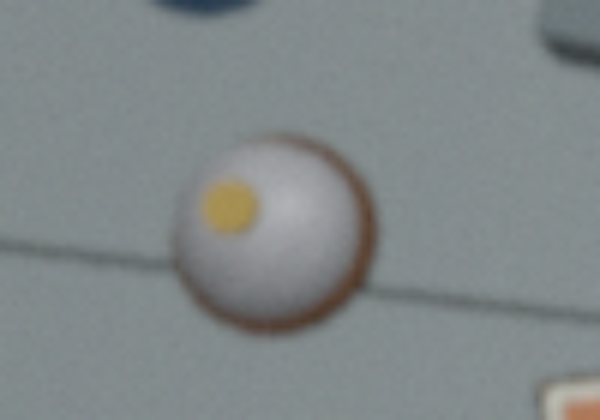

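View pics/b1.png

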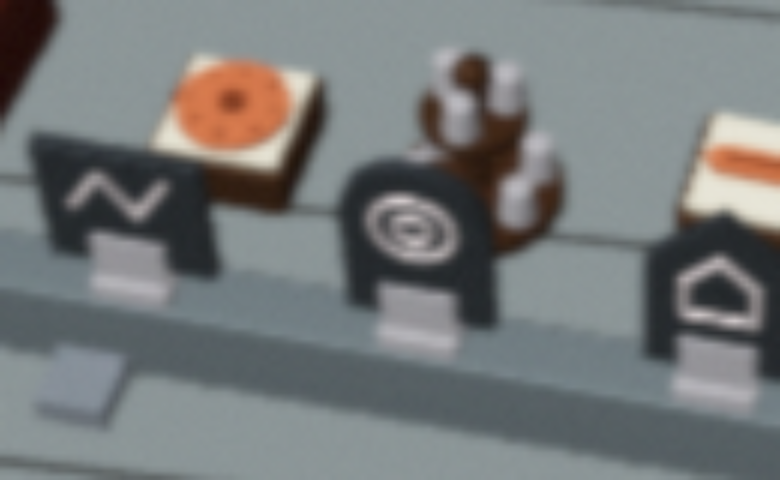

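The top crop shows the bell's brass cap at (138, 215). The scene crop shows the arch top at (238, 207) and the round brooch at (209, 197). These agree with the networks to within a few pixels. I'm moving above the bell with the fingers shut.

apply_moves --pt "0 -30 3 5 0 0 0" --pt "0 -80 9 15 0 0 0" --pt "0 -130 14 30 0 0 0" --pt "0 -180 19 45 0 0 0" --pt "0 -230 25 60 0 0 0" --pt "0 -280 30 75 0 0 0" --pt "0 -310 33 85 0 0 0" --pt "0 -328 35 93 0 0 0" --pt "0 -328 35 93 0 0 0" --pt "0 -328 35 93 0 0 0"

```text
time: 2.85
ee_pos: [0.5204, 0.3502, 0.1607]
tcp_rot: [180.0, -0.0, 155.4]
force: [0.3, -0.3, -0.9]
opening: 0.0001
```

Run:
```python
from h import *
togo([.521,.350,.14])
im=bot.camera("wrist");cv2.imwrite("pics/w1.png",im[:,:,::-1])
for l in ["bell_top"]:
    for d in bot.tip_of("wrist",l): print(d, plane("wrist",d["pixel"],.062))
im=bot.camera("top");cv2.imwrite("pics/t1.png",cv2.resize(im[130:270,60:260,::-1],None,fx=4,fy=4))
im=cv2.imread("pics/scene0.png");cv2.imwrite("pics/b2.png",cv2.resize(im[210:260,380:440],None,fx=8,fy=8))
print(plane("top",(138.3,214.7),.062))
```

```text
t 2.85 pos [0.5204 0.3502 0.1607] rot [ 1.7998e+02 -1.0000e-02  1.5542e+02] j [33.9 29.   8.6 69.6  0.  58.5] F [ 0.33 -0.3  -0.86] open 0.0001
togo mm [-0.7  0.1 20.7]
{'pixel': [275.7, 213.0], 'conf': 0.89} [0.51895026 0.34790874 0.062     ]
[0.51500053 0.34422193 0.062     ]
```

View pics/w1.png

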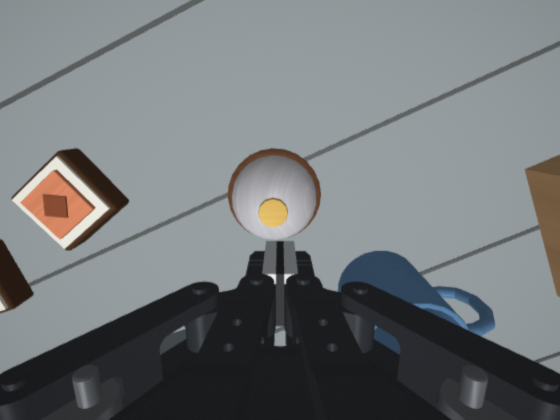

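View pics/b2.png

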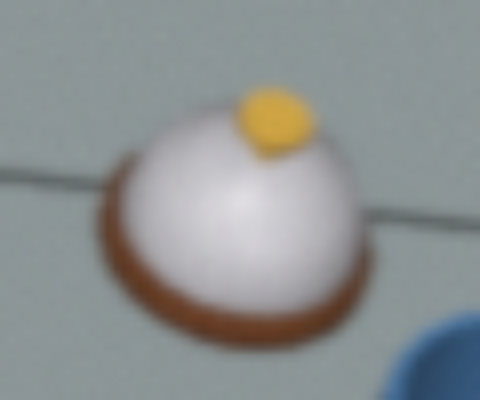

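The wrist picture shows the cap at (273, 213), just ahead of the shut fingertips. The scene crop puts it at (415, 225).

Run:
```python
from h import *
obs=[("wrist",(273,213)),("scene",(414.6,224.5)),("top",(138.3,214.7))]
for o in obs: print(o[0],plane(*o,.062))
togo([.5185,.3465,.09])
```

```text
wrist [0.51821412 0.34607423 0.062     ]
scene [0.51855832 0.34623068 0.062     ]
top [0.51500053 0.34422193 0.062     ]
t 3.0 pos [0.5205 0.3503 0.161 ] rot [1.7996e+02 2.0000e-02 1.5544e+02] j [33.9 29.   8.6 69.6  0.  58.5] F [-0.38  0.75  0.32] open -0.0
togo mm [ 0.2 -4.3 71. ]
```

apply_moves --pt "0 0 -4 10 0 0 0" --pt "0 0 -4 25 0 0 0" --pt "0 0 -4 40 0 0 0" --pt "0 0 -4 50 0 0 0" --pt "0 0 -4 58 0 0 0" --pt "0 0 -4 62 0 0 0" --pt "0 0 -4 66 0 0 0" --pt "0 0 -4 70 0 0 0" --pt "0 0 -4 73 0 0 0" --pt "0 0 -4 73 0 0 0"

```text
time: 4.25
ee_pos: [0.5194, 0.346, 0.0871]
tcp_rot: [-180.0, -0.0, 155.4]
force: [-0.2, 0.8, -0.1]
opening: -0.0001
```

Run:
```python
from h import *
togo([.5185,.3465,.084])
im=bot.camera("wrist");cv2.imwrite("pics/w2.png",im[:,:,::-1])
im=bot.camera("scene");cv2.imwrite("pics/s2.png",cv2.resize(im[180:270,360:480,::-1],None,fx=6,fy=6))
```

```text
t 4.25 pos [0.5194 0.346  0.0871] rot [-1.7999e+02 -1.0000e-02  1.5537e+02] j [33.7 31.1  1.  60.   0.  58.3] F [-0.23  0.79 -0.06] open -0.0001
togo mm [1.  0.1 3.1]
```

View pics/w2.png

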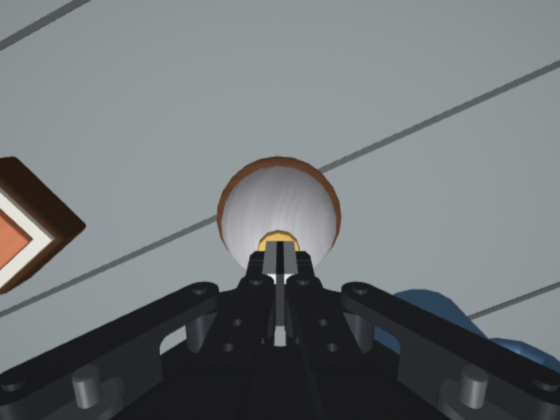

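View pics/s2.png

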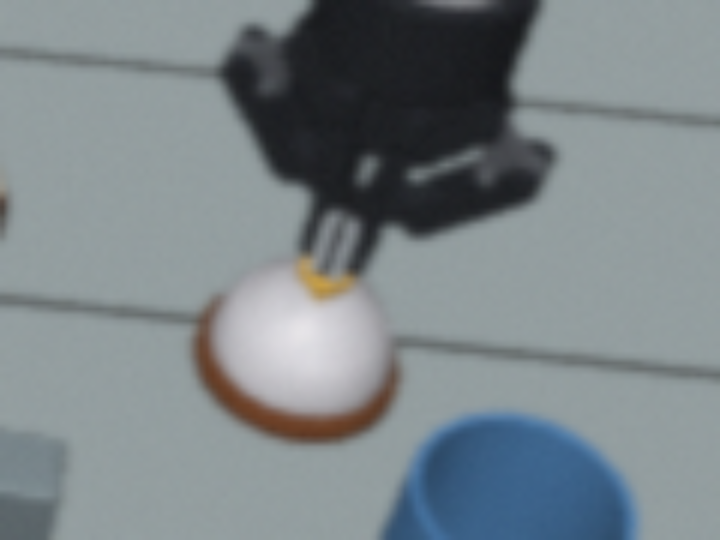

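In both views the fingertips are centred on the cap and just above it, with no contact force yet. I'll press now.

apply_moves --pt "0 0 0 2 0 0 0" --pt "0 0 0 4 0 0 0" --pt "0 0 0 5 0 0 0" --pt "0 0 0 6 0 0 0" --pt "0 0 0 7 0 0 0" --pt "0 0 0 8 0 0 0" --pt "0 0 0 9 0 0 0" --pt "0 0 0 9 0 0 0" --pt "0 0 0 9 0 0 0" --pt "0 0 0 9 0 0 0"

```text
time: 5.6
ee_pos: [0.5195, 0.3461, 0.0784]
tcp_rot: [180.0, 0.0, 155.4]
force: [0.0, 0.1, 3.3]
opening: -0.0001
```

Run:
```python
from h import *
togo([.5185,.3465,.078])
F=[]
for i in range(6):
    im=bot.camera("scene");F.append(bot.get_obs()["force"][2])
print(np.round(F,2))
cv2.imwrite("pics/s3.png",cv2.resize(im[180:270,360:480,::-1],None,fx=6,fy=6))
```

```text
t 5.6 pos [0.5195 0.3461 0.0784] rot [179.99   0.   155.38] j [33.7 31.4  0.3 58.8  0.  58.3] F [0.02 0.08 3.26] open -0.0001
togo mm [ 1.1 -0.   0.4]
[3.27 3.55 2.24 3.94 3.12 3.23]
```

View pics/s3.png

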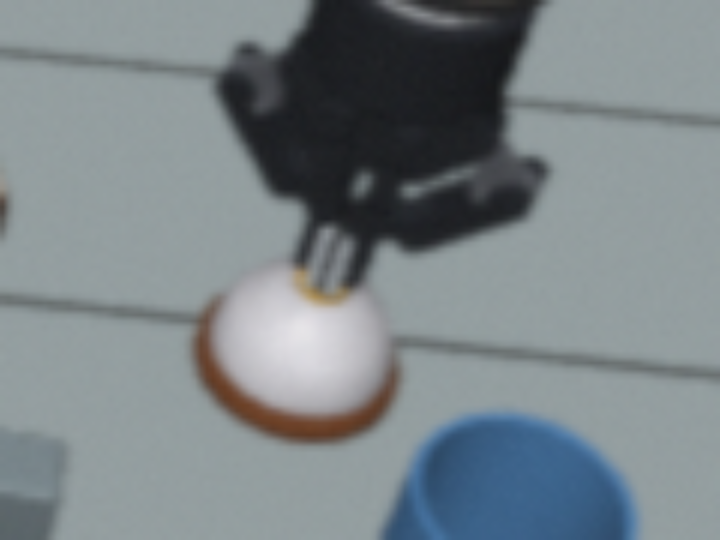

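The scene picture shows the cap nearly sunk into the dome at (323, 285) in the crop. The force of about 3.3 N fits 4 to 5 mm of travel, so I'll press slightly more until it reaches the stop.

apply_moves --pt "0 0 0 0.5 0 0 0" --pt "0 0 0 1 0 0 0" --pt "0 0 0 1 0 0 0" --pt "0 0 0 1 0 0 0" --pt "0 0 0 1 0 0 0" --pt "0 0 0 1 0 0 0" --pt "0 0 0 1 0 0 0" --pt "0 0 0 1 0 0 0" --pt "0 0 0 1 0 0 0" --pt "0 0 0 1 0 0 0"

```text
time: 7.15
ee_pos: [0.5196, 0.3461, 0.0779]
tcp_rot: [180.0, 0.0, 155.4]
force: [-1.1, -0.8, 13.0]
opening: 0.0004
```

The force rose to 13 N, so the plunger is fully down at its stop. Next I'll let it up and rise.

apply_moves --pt "0 0 0 -4 0 0 0" --pt "0 0 0 -10 0 0 0" --pt "0 0 0 -20 0 0 0" --pt "0 0 0 -40 0 0 0" --pt "0 0 0 -70 0 0 0" --pt "0 0 0 -110 0 0 0" --pt "0 0 0 -150 0 0 0" --pt "0 0 0 -190 0 0 0" --pt "0 0 0 -190 0 0 0" --pt "0 0 0 -190 0 0 0"

```text
time: 8.4
ee_pos: [0.5193, 0.3459, 0.2669]
tcp_rot: [-180.0, -0.0, 155.4]
force: [-0.6, -0.4, -0.2]
opening: -0.0002
```

Run:
```python
from h import *
togo([.594,-.067,.266])
im=bot.camera("scene");cv2.imwrite("pics/s4.png",cv2.resize(im[180:270,360:480,::-1],None,fx=6,fy=6))
for o in [("scene",(238,207.3))]: print(plane(*o,.142))
for c in ["top"]:
    im=bot.camera(c);cv2.imwrite("pics/t4.png",cv2.resize(im[170:240,190:400,::-1],None,fx=3.8,fy=3.8))
```

```text
t 8.4 pos [0.5193 0.3459 0.2669] rot [-1.7997e+02 -2.0000e-02  1.5538e+02] j [33.7 27.8 22.1 84.3  0.  58.3] F [-0.62 -0.42 -0.23] open -0.0002
togo mm [-240.  -344.2    1. ]
[ 0.59332715 -0.06609272  0.142     ]
```

View pics/s4.png

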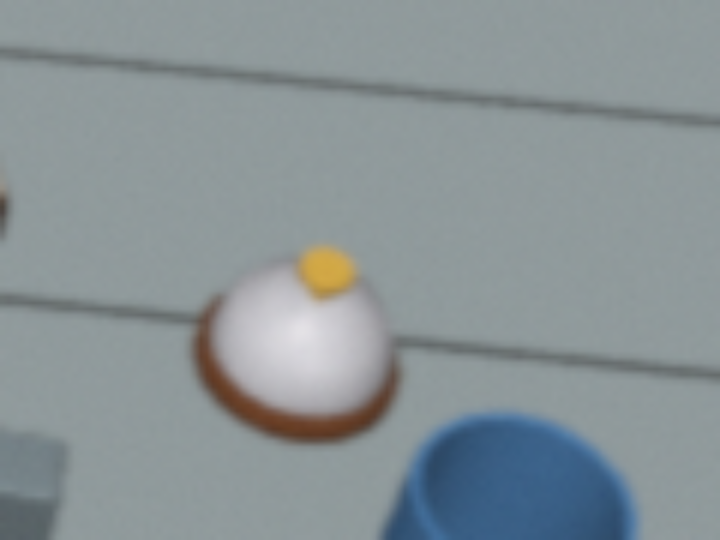

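View pics/t4.png

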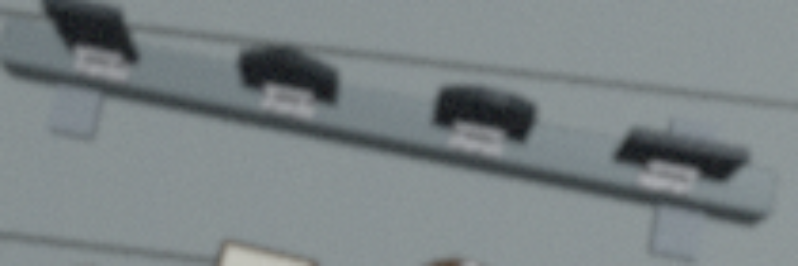

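The plunger is back up, with the cap at (327, 270) in the scene crop. The top view shows the arched tile third along the rail, at about (318, 194). I'm crossing at z = 0.266.

apply_moves --pt "0 -15 -22 0 0 0 0" --pt "0 -48 -69 0 0 0 0" --pt "0 -84 -120 0 0 0 0" --pt "0 -120 -172 0 0 0 0" --pt "0 -156 -224 0 0 0 0" --pt "0 -192 -275 0 0 0 0" --pt "0 -220 -315 0 0 0 0" --pt "0 -235 -337 0 0 0 0" --pt "0 -240 -344 0 0 0 0" --pt "0 -240 -344 0 0 0 0"

```text
time: 9.75
ee_pos: [0.594, -0.0665, 0.2668]
tcp_rot: [-180.0, -0.1, 155.4]
force: [-0.5, -0.2, 0.1]
opening: -0.0
```

Run:
```python
from h import *
im=bot.camera("wrist");cv2.imwrite("pics/w5.png",im[:,:,::-1])
for d in bot.tip_of("wrist","arch_top"): print(d, plane("wrist",d["pixel"],.142))
for d in bot.tip_of("wrist","brooch_top"): print(d, plane("wrist",d["pixel"],.035))
togo([.594,-.067,.186])
```

```text
{'pixel': [282.1, 205.6], 'conf': 0.81} [ 0.59587432 -0.06433052  0.142     ]
{'pixel': [144.4, 124.6], 'conf': 0.78} [ 0.47731386 -0.17404046  0.035     ]
t 9.9 pos [ 0.5941 -0.0656  0.2672] rot [ 1.7999e+02 -1.0000e-02  1.5545e+02] j [-6.3 24.2 16.7 82.4  0.  18.3] F [ 0.51  0.53 -0.02] open -0.0002
togo mm [-0.5 -1.4 81.2]
```

View pics/w5.png

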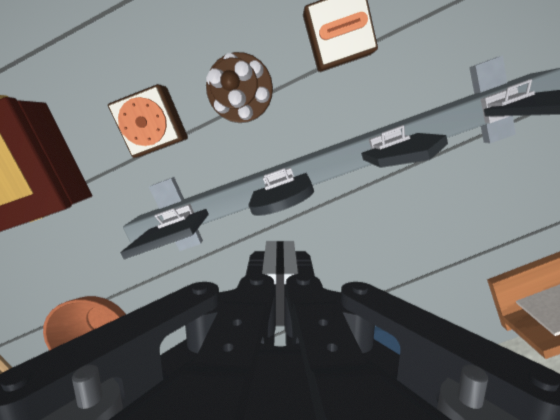

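The wrist picture shows the arched tile right ahead of the fingertips, with its top edge at (282, 207). The round brooch is at (141, 121). I'll descend to about 24 mm above the arch and hold.

apply_moves --pt "0 0 0 5 0 0 0" --pt "0 0 0 20 0 0 0" --pt "0 0 0 40 0 0 0" --pt "0 0 0 55 0 0 0" --pt "0 0 0 68 0 0 0" --pt "0 0 0 76 0 0 0" --pt "0 0 0 79 0 0 0" --pt "0 0 0 79 0 0 0" --pt "0 0 0 79 0 0 0" --pt "0 0 0 79 0 0 0"

```text
time: 11.15
ee_pos: [0.5945, -0.0667, 0.1887]
tcp_rot: [180.0, 0.0, 155.4]
force: [0.1, -0.5, -0.1]
opening: 0.0001
```

Run:
```python
from h import *
im=bot.camera("scene");cv2.imwrite("pics/s6.png",cv2.resize(im[120:270,160:360,::-1],None,fx=4,fy=4))
im=bot.camera("wrist");cv2.imwrite("pics/w6.png",im[:,:,::-1])
for d in bot.tip_of("wrist","arch_top"): print(d, plane("wrist",d["pixel"],.142))
togo([.595,-.066,.186])
print(plane("scene",(208.7,196.7),.035))
```

```text
{'pixel': [282.5, 239.1], 'conf': 0.6} [ 0.59463201 -0.06503961  0.142     ]
t 11.3 pos [ 0.5943 -0.0667  0.1884] rot [1.8000e+02 1.0000e-02 1.5538e+02] j [-6.4 24.9  6.2 71.4  0.  18.2] F [-0.46  0.53 -0.07] open -0.0001
togo mm [-0.3  0.9  2.4]
[ 0.47123624 -0.17513058  0.035     ]
```

View pics/s6.png

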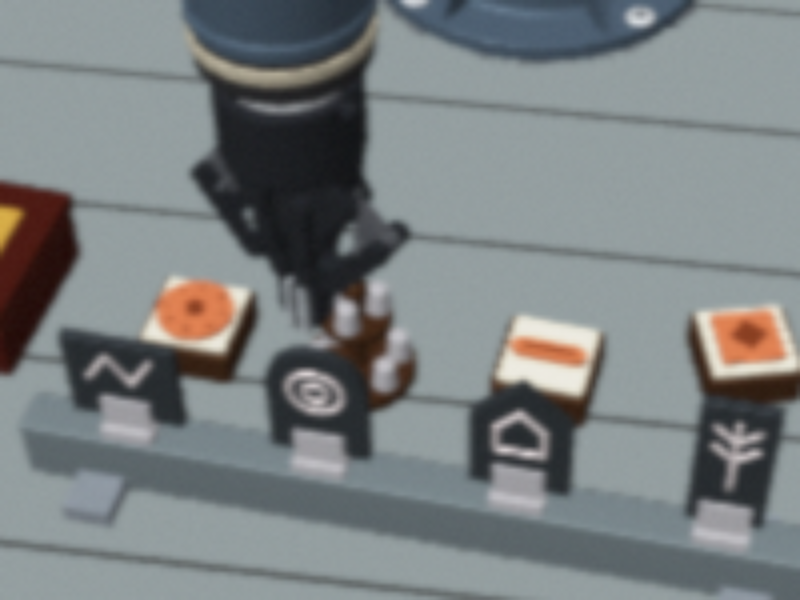

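View pics/w6.png

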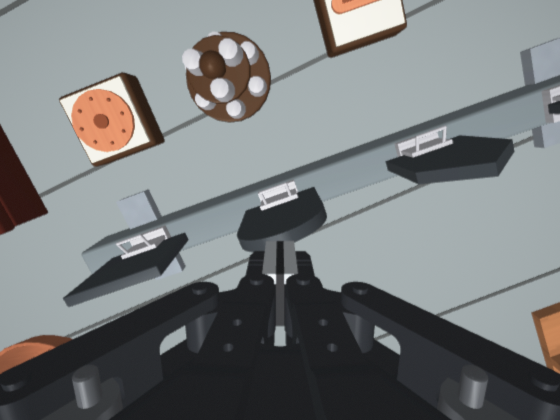

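The wrist picture puts the arch's top edge at (281, 245) behind the fingertips. In the scene crop the fingertips at (297, 325) stand just above the arch at (310, 350), with a clear gap. I'll hold still for more than 2 s.

apply_moves --pt "0 0 0 0 0 0 0" --pt "0 0 0 0 0 0 0" --pt "0 0 0 0 0 0 0" --pt "0 0 0 0 0 0 0" --pt "0 0 0 0 0 0 0" --pt "0 0 0 0 0 0 0" --pt "0 0 0 0 0 0 0" --pt "0 0 0 0 0 0 0" --pt "0 0 0 0 0 0 0" --pt "0 0 0 0 0 0 0"

```text
time: 12.55
ee_pos: [0.5942, -0.0667, 0.1883]
tcp_rot: [-180.0, -0.0, 155.4]
force: [-1.9, 0.7, -0.7]
opening: 0.0
```

apply_moves --pt "0 0 0 0 0 0 0" --pt "0 0 0 0 0 0 0" --pt "0 0 0 0 0 0 0" --pt "0 0 0 0 0 0 0" --pt "0 0 0 0 0 0 0" --pt "0 0 0 0 0 0 0" --pt "0 0 0 0 0 0 0" --pt "0 0 0 0 0 0 0" --pt "0 0 0 0 0 0 0" --pt "0 0 0 0 0 0 0"

```text
time: 13.8
ee_pos: [0.5943, -0.0667, 0.1883]
tcp_rot: [180.0, -0.0, 155.4]
force: [0.2, -0.4, 0.8]
opening: -0.0003
```

apply_moves --pt "0 0 0 0 0 0 0" --pt "0 0 0 0 0 0 0" --pt "0 0 0 0 0 0 0" --pt "0 0 0 -5 0 0 0" --pt "0 0 0 -20 0 0 0" --pt "0 0 0 -40 0 0 0" --pt "0 0 0 -60 0 0 0" --pt "0 0 0 -72 0 0 0" --pt "0 0 0 -72 0 0 0" --pt "0 0 0 -72 0 0 0"

```text
time: 15.05
ee_pos: [0.594, -0.0667, 0.2597]
tcp_rot: [-180.0, -0.0, 155.4]
force: [0.1, 0.6, -0.4]
opening: 0.0002
```

Run:
```python
from h import *
print(plane("top",(356.5,262.5),.035))
togo([.4705,-.1755,.26])
```

```text
[ 0.46891254 -0.17718166  0.035     ]
t 15.05 pos [ 0.594  -0.0667  0.2597] rot [-1.7999e+02 -5.0000e-02  1.5537e+02] j [-6.4 24.3 15.6 81.4  0.  18.2] F [ 0.1   0.56 -0.38] open 0.0002
togo mm [  66.9 -150.4   -0.2]
```

apply_moves --pt "0 7 -15 0 0 0 0" --pt "0 17 -40 0 0 0 0" --pt "0 30 -67 0 0 0 0" --pt "0 43 -97 0 0 0 0" --pt "0 55 -124 0 0 0 0" --pt "0 63 -142 0 0 0 0" --pt "0 67 -150 0 0 0 0" --pt "0 67 -150 10 0 0 0" --pt "0 67 -150 30 0 0 0" --pt "0 67 -150 50 0 0 0"

```text
time: 16.3
ee_pos: [0.4714, -0.1745, 0.2089]
tcp_rot: [180.0, -0.0, 155.4]
force: [0.0, 0.0, 0.6]
opening: -0.0
```

Run:
```python
from h import *
im=bot.camera("wrist");cv2.imwrite("pics/w7.png",im[:,:,::-1])
for d in bot.tip_of("wrist","brooch_top"): print(d, plane("wrist",d["pixel"],.035))
togo([.4705,-.1755,.079])
```

```text
{'pixel': [278.3, 195.7], 'conf': 0.94} [ 0.47292194 -0.1769095   0.035     ]
{'pixel': [314.2, 298.6], 'conf': 0.23} [ 0.58915308 -0.18878245  0.035     ]
t 16.4 pos [ 0.4703 -0.1742  0.2078] rot [-179.99   -0.21  155.42] j [-20.3  13.3  -7.2  69.7   0.    4.3] F [-0.06 -0.6   0.58] open 0.0001
togo mm [ -1.2  -1.1 128.8]
```

View pics/w7.png

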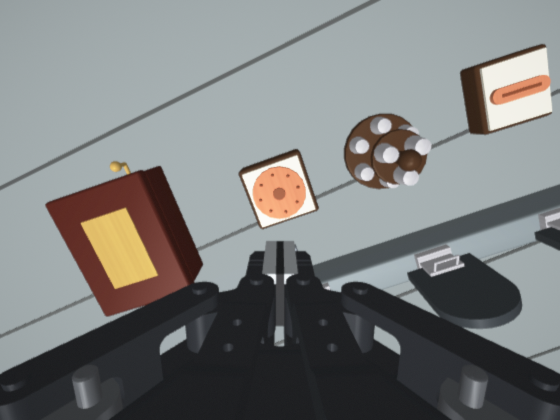

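The wrist picture shows the round brooch centred at (279, 193), ahead of the fingertips. The thimble stand and music box are well to either side. I'll descend to about 25 mm above it.

apply_moves --pt "0 -1 -1 15 0 0 0" --pt "0 -1 -1 35 0 0 0" --pt "0 -1 -1 55 0 0 0" --pt "0 -1 -1 75 0 0 0" --pt "0 -1 -1 95 0 0 0" --pt "0 -1 -1 110 0 0 0" --pt "0 -1 -1 120 0 0 0" --pt "0 -1 -1 125 0 0 0" --pt "0 -1 -1 125 0 0 0" --pt "0 -1 -1 125 0 0 0"

```text
time: 17.65
ee_pos: [0.4717, -0.1766, 0.0858]
tcp_rot: [180.0, 0.0, 155.4]
force: [-0.4, 0.1, -0.9]
opening: -0.0002
```

Run:
```python
from h import *
im=bot.camera("scene");cv2.imwrite("pics/s8.png",cv2.resize(im[120:270,120:320,::-1],None,fx=4,fy=4))
im=bot.camera("wrist");cv2.imwrite("pics/w8.png",im[:,:,::-1])
for d in bot.tip_of("wrist","brooch_top"): print(d, plane("wrist",d["pixel"],.035))
togo([.4710,-.176,.079])
```

```text
{'pixel': [283.6, 241.5], 'conf': 0.81} [ 0.47502471 -0.17557569  0.035     ]
t 17.8 pos [ 0.4716 -0.1766  0.0857] rot [1.8000e+02 4.0000e-02 1.5537e+02] j [-20.5  18.1 -19.4  52.5  -0.    4.1] F [-0.02 -0.23 -0.35] open -0.0001
togo mm [0.8 0.3 6.7]
```

View pics/s8.png

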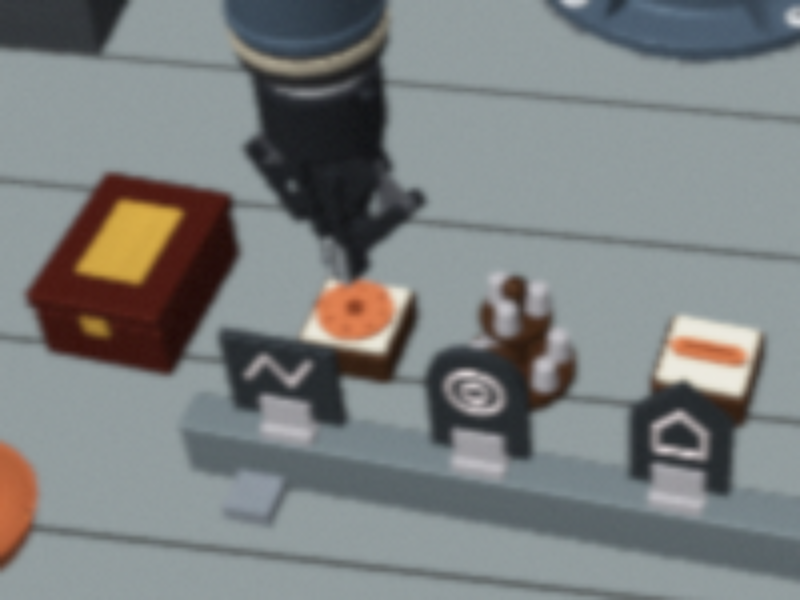

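View pics/w8.png

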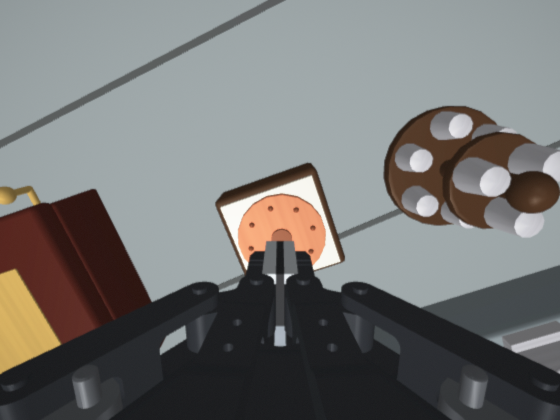

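The fingertips are over the brooch. The wrist picture has its boss at (283, 236) and the scene crop shows clearance all round. I'll lower 4 mm, to about 25 mm above it, and hold.

apply_moves --pt "0 0 0 2 0 0 0" --pt "0 0 0 4 0 0 0" --pt "0 0 0 4 0 0 0" --pt "0 0 0 4 0 0 0" --pt "0 0 0 4 0 0 0" --pt "0 0 0 4 0 0 0" --pt "0 0 0 4 0 0 0" --pt "0 0 0 4 0 0 0" --pt "0 0 0 4 0 0 0" --pt "0 0 0 4 0 0 0"

```text
time: 19.05
ee_pos: [0.4713, -0.1765, 0.0813]
tcp_rot: [-180.0, 0.0, 155.4]
force: [0.4, -0.0, -0.3]
opening: -0.0
```

apply_moves --pt "0 0 0 0 0 0 0" --pt "0 0 0 0 0 0 0" --pt "0 0 0 0 0 0 0" --pt "0 0 0 0 0 0 0" --pt "0 0 0 0 0 0 0" --pt "0 0 0 0 0 0 0" --pt "0 0 0 0 0 0 0" --pt "0 0 0 0 0 0 0" --pt "0 0 0 0 0 0 0" --pt "0 0 0 0 0 0 0"

```text
time: 20.3
ee_pos: [0.4713, -0.1765, 0.0813]
tcp_rot: [-180.0, -0.0, 155.4]
force: [-0.1, -0.0, -0.2]
opening: -0.0003
```

apply_moves --pt "0 0 0 0 0 0 0" --pt "0 0 0 0 0 0 0" --pt "0 0 0 0 0 0 0" --pt "0 0 0 0 0 0 0" --pt "0 0 0 0 0 0 0" --pt "0 0 0 0 0 0 0" --pt "0 0 0 0 0 0 0" --pt "0 0 0 0 0 0 0" --pt "0 0 0 0 0 0 0" --pt "0 0 0 0 0 0 0"

```text
time: 21.55
ee_pos: [0.4714, -0.1765, 0.0813]
tcp_rot: [-180.0, 0.0, 155.4]
force: [0.5, -0.2, 0.2]
opening: -0.0004
```

Run:
```python
from h import *
im=bot.camera("scene")
a=cv2.imread("pics/scene0.png")[:,:,::-1]
d=(np.abs(im.astype(int)-a).max(2)>40);n,l,s,c=cv2.connectedComponentsWithStats(d.astype(np.uint8))
print([x.tolist() for x in s[1:] if x[4]>8])
togo([.4710,-.176,.079])
print(bot.sign_off())
```

```text
[[131, 0, 106, 193, 10755], [319, 0, 61, 88, 3024], [441, 0, 81, 97, 3593], [251, 4, 19, 50, 443], [255, 32, 41, 50, 1284], [305, 34, 7, 21, 60], [156, 82, 6, 17, 35]]
t 21.6 pos [ 0.4714 -0.1765  0.0813] rot [-180.      0.    155.38] j [-20.5  18.3 -19.7  51.9  -0.    4.1] F [-0.51  0.35 -0.21] open 0.0003
togo mm [0.5 0.3 2.3]
the job is handed in; nothing more can be done
None
```

I rang the bell, then pointed at the arched tile and the round brooch, and handed the job in at 21.6 s still pointing at the brooch. The sign-off gives no verdict, so these are my own readings.

- **Bell:** I pressed the plunger with shut fingers until the force rose to 13 N at the stop, then let it up. A picture afterwards showed the cap fully raised.
- **Arched tile:** I held the fingertips about 24 mm above the top of the arch for more than 2.5 s. The force readings stayed within sensor noise.
- **Round brooch:** I held about 24 mm above its middle for more than 3 s. My estimates of its centre agreed to a few millimetres, and the fingers stayed within about 4 mm of all of them.
- **Crossings:** I crossed over the rail and goods at a tool height of about 0.26 m.
- **Last check:** comparing the final scene picture with the first one showed changes only where the arm was or had been. Nothing appeared to have shifted.
- **Disagreements:** one network reading for the bell cap, from the top camera, was about 13 mm off and I dropped it. The camera estimates of the cap otherwise differed by up to 4 mm. I checked the position up close before pressing.

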